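Put the polishing wheels back with their own compound

TASK

The four polishing wheels have been put back on the wrong posts: each must sit fully down over the post of the tray that holds the bar of compound of its own colour, or the grits get mixed. The clean spare tray is free for parking on the way; keep the wheels upright and never set one down on the bench itself, and leave the white jar where it is.

Things in the scene. Friction and masses are not known exactly. Their poses are not given: they have to be found in the camera images.
- red_wheel: Rigid red polishing wheel: disc 56 mm across, 14 mm thick, with a bare metal hub on top, 28 mm across, from 14 to 42 mm above the underside (a dark 35 mm flange, 2 mm thick, at its foot). A 20 mm bore right through. 0.14 kg. Lift it by the hub from above. Origin: centre of the underside; z up along the bore. It starts on the post of another colour's tray.
- green_wheel: Rigid green polishing wheel: disc 56 mm across, 14 mm thick, with a bare metal hub on top, 28 mm across, from 14 to 42 mm above the underside (a dark 35 mm flange, 2 mm thick, at its foot). A 20 mm bore right through. 0.14 kg. Lift it by the hub from above. Origin: centre of the underside; z up along the bore. It starts on the post of another colour's tray.
- blue_wheel: Rigid blue polishing wheel: disc 56 mm across, 14 mm thick, with a bare metal hub on top, 28 mm across, from 14 to 42 mm above the underside (a dark 35 mm flange, 2 mm thick, at its foot). A 20 mm bore right through. 0.14 kg. Lift it by the hub from above. Origin: centre of the underside; z up along the bore. It starts on the post of another colour's tray.
- yellow_wheel: Rigid yellow polishing wheel: disc 56 mm across, 14 mm thick, with a bare metal hub on top, 28 mm across, from 14 to 42 mm above the underside (a dark 35 mm flange, 2 mm thick, at its foot). A 20 mm bore right through. 0.14 kg. Lift it by the hub from above. Origin: centre of the underside; z up along the bore. It starts on the post of another colour's tray.
- red_tray: Tray with the red bar of compound (68 x 26 mm, 23 mm high, half in paper) fixed at its far end. Tray 122 x 84 mm, rim 11 mm, fixed. Its steel post, 11 mm thick, tapers over the top 12 mm to a 4 mm tip 62 mm above the bench; a wheel over it rests on a rubber foot, underside 10 mm above the bench. Origin: post axis at bench height, 42 mm from the near end; x along the tray to the far end, z up.
- green_tray: Tray with the green bar of compound (68 x 26 mm, 23 mm high, half in paper) fixed at its far end. Tray 122 x 84 mm, rim 11 mm, fixed. Its steel post, 11 mm thick, tapers over the top 12 mm to a 4 mm tip 62 mm above the bench; a wheel over it rests on a rubber foot, underside 10 mm above the bench. Origin: post axis at bench height, 42 mm from the near end; x along the tray to the far end, z up.
- blue_tray: Tray with the blue bar of compound (68 x 26 mm, 23 mm high, half in paper) fixed at its far end. Tray 122 x 84 mm, rim 11 mm, fixed. Its steel post, 11 mm thick, tapers over the top 12 mm to a 4 mm tip 62 mm above the bench; a wheel over it rests on a rubber foot, underside 10 mm above the bench. Origin: post axis at bench height, 42 mm from the near end; x along the tray to the far end, z up.
- yellow_tray: Tray with the yellow bar of compound (68 x 26 mm, 23 mm high, half in paper) fixed at its far end. Tray 122 x 84 mm, rim 11 mm, fixed. Its steel post, 11 mm thick, tapers over the top 12 mm to a 4 mm tip 62 mm above the bench; a wheel over it rests on a rubber foot, underside 10 mm above the bench. Origin: post axis at bench height, 42 mm from the near end; x along the tray to the far end, z up.
- spare_tray: Dark grey clean spare tray, the only one with no bar; post empty at the start. Tray 122 x 84 mm, rim 11 mm, fixed. Its steel post, 11 mm thick, tapers over the top 12 mm to a 4 mm tip 62 mm above the bench; a wheel over it rests on a rubber foot, underside 10 mm above the bench. Origin: post axis at bench height, 42 mm from the near end; x along the tray to the far end, z up.
- flux_jar: White round screw jar, 48 mm in diameter, 29 mm high, loose on the bench beside the trays; not part of the job. Origin: centre of its underside.
Things that resemble listed ones, but are neither listed nor needed, are in the scene too. Of the things that look like the yellow_wheel, the larger one is meant.

How it is judged:
By the outcome, as a careful person would: the job done as asked, in the order asked, and still so for the second after the job is handed in, with the robot touching nothing.
It also fails if it takes over 136 s, if anything falls off the work surface, if the arm or the gripper's body presses on something with over 40 N, if the wrist force passes 120 N, or if a joint passes its speed limit or range.

ROBOT

A 6-joint arm with a two-finger parallel gripper is mounted at the origin on a cart in front of the work surface, level with it; the furniture and walls round the work are solid. World frame = base frame: x ahead of the robot, y to its left, z up, the work surface at z = 0. Lengths are in m, angles in rad, forces in N, time in s.
With the tool pointing down it reaches from about 0.4 to 0.925 m from the base axis. Payload 3.4 kg.
Tool frame: the origin (TCP) lies at the very end of the fingers, on their centre line; the grasp point (between the pads) lies 19 mm behind it; z points along the fingers, y is the direction in which the jaws open and shut (so a half turn about z gives the same grasp; the last joint's range is limited). The gripper opens to 85 mm and grips with 20 to 120 N. Pads are 22 mm wide; open, the fingers measure 114 mm over their backs; the gripper's body (76 mm by 85 mm) begins 54 mm behind the grasp point. The pads swing forward as they close: fully open they stand 13 mm farther back than shut.
Start: joints at [1.167, 0.307, 1.506, -0, 1.328, -0.073], TCP at [0.186, 0.544, 0.231] pointing down, gripper open.
Joint ranges: [-3.12, 3.12], [-1.05, 2.28], [0.14, 2.33], [-1.42, 4.57], [0.1, 2.73], [-2.68, 2.68]. Speed limits (rad/s): [2.57, 2.57, 3.14, 3.14, 3.14, 3.14].

INTERFACE

Orientations are given as a unit quaternion [x, y, z, w].
In Python, from bench import env gives the robot as it stands.
- The arm moves only by the tool step_arm, never from a script. Its argument "plan" is a list of rows, each an object of numbers: "dx", "dy", "dz": the shift along the tool's x, y, z in mm; "wx", "wy", "wz": the turn, a rotation vector about the tool's x, y, z in rad; "jaw": the closure, from 0 (fully open) to 1 (shut). A call has 1 to 12 rows; each row is the pose to reach, as a shift and turn from the pose measured when the call began, along the tool's axes at that moment; what a row does not reach only later rows make up. A row lasts 1/8 s, in which the tool goes at most 62.5 mm and 10.7 degrees, less where a joint would pass 70% of its speed; a pose out of reach is approached as far as the arm can. A call with a gripper value outside its range is refused whole. The fingers move at their own pace and stop on an object; "grip_force" is the grip in N (left out, the last holds). Time passes only in rows, so rows that repeat a pose let the fingers close. It gives the time, the measured TCP pose, the force and the opening at its end, in the units of the state.
- env.observe(): the state, without advancing time (a new reading comes with each control period).
- env.snapshot(name): name is "side" or "top" or "wrist"; returns the picture (400x640x3 uint8, blue, green, red); there is no depth.
- env.camera_model(name): a dict with "K" (3x3 intrinsics, pixels), "world_to_cam" (4x4, takes a point from world to camera coordinates). Camera axes: x right, y up, looking along -z (the intrinsics and any distortion apply to the point x, -y, -z); pixel columns grow to the right and rows downward; lengths in m; the calibration is good to about 2 mm. A picture is of the moment at which its call begins: read the wrist's pose just before it. camera_model takes no time and is no camera call; for the wrist camera it gives the pose at the moment of the call.
- env.finish_job(): hands the job in, once; it reports no verdict.
The state is a dict: "time": time; "joints": joint angles; "dq": joint speeds; "effort": joint torques, N m; "tool_pos": TCP position; "tool_rot": TCP orientation; "wrist_force": force on the tool from outside, world axes, zero at the start; "ft_torque": the same for the moment, N m; "finger_gap": finger opening in m.
Only numpy, scipy, OpenCV 4.12 (cv2) and the standard library are available. Lean on these libraries where they do the work, as an engineer would, in place of code of your own. Each camera call takes 0.05 s, during which the arm holds its last target. There are 200 camera calls.

## Working session

There is one attempt and no reset: what is moved stays moved. The work goes in short steps, Python scripts to look and compute and a tool call to move; the robot and the scene stay as the last step left them, time stands still between calls to the robot, and variables do not carry over. Pictures are saved under pics/ and viewed, and the job is handed in when it is done.

Besides the shell and the picture viewer there is one more tool, called as name(argument=value, ...) on one line, values as JSON. step_arm: Moves the arm, as the interface text tells. Its arguments: {"type":"object","properties":{"plan":{"type":"array"},"grip_force":{"type":"number"}},"required":["plan"]}

```bash
mkdir -p pics
python3 - <<'E'
from bench import env
import cv2
s=env.observe();print({k:s[k] for k in('time','tool_pos','tool_rot','finger_gap')})
for n in('top','side','wrist'):
    m=env.camera_model(n);print(n,m)
    cv2.imwrite(f'pics/{n}0.png',env.snapshot(n))
E
```

```text
{'time': 0.0, 'tool_pos': array([0.18596405, 0.54334868, 0.23036117]), 'tool_rot': array([ 1.64169783e-01,  9.86431536e-01, -1.02109473e-03, -2.52226596e-04]), 'finger_gap': 0.08560734143675791}
top {'K': array([[443.36948981,   0.        , 322.71487494],
       [  0.        , 443.36948981, 197.36060072],
       [  0.        ,   0.        ,   1.        ]]), 'world_to_cam': array([[ 3.93019785e-02, -9.99227346e-01, -2.54569828e-04,
         1.16759851e-01],
       [ 9.70575944e-01,  3.81144778e-02,  2.37759592e-01,
        -5.33858397e-01],
       [-2.37566184e-01, -9.59150175e-03,  9.71323999e-01,
        -8.71014139e-01],
       [ 0.00000000e+00,  0.00000000e+00,  0.00000000e+00,
         1.00000000e+00]])}
side {'K': array([[406.98212597,   0.        , 318.20729257],
       [  0.        , 406.98212597, 204.48830306],
       [  0.        ,   0.        ,   1.        ]]), 'world_to_cam': array([[-0.60271242,  0.79787551, -0.01150692,  0.21759014],
       [-0.36658319, -0.26404944,  0.89212928,  0.20576742],
       [ 0.70876971,  0.54191564,  0.45163363, -1.41020618],
       [ 0.        ,  0.        ,  0.        ,  1.        ]])}
wrist {'K': array([[327.65329267,   0.        , 320.90871558],
       [  0.        , 327.65329267, 200.57885631],
       [  0.        ,   0.        ,   1.        ]]), 'world_to_cam': array([[ 0.32490246,  0.94574551, -0.00195509, -0.57420403],
       [-0.90582543,  0.31059266, -0.28811889,  0.03559637],
       [-0.27187991,  0.09538151,  0.95759265, -0.38071206],
       [ 0.        ,  0.        ,  0.        ,  1.        ]])}
```

View pics/top0.png

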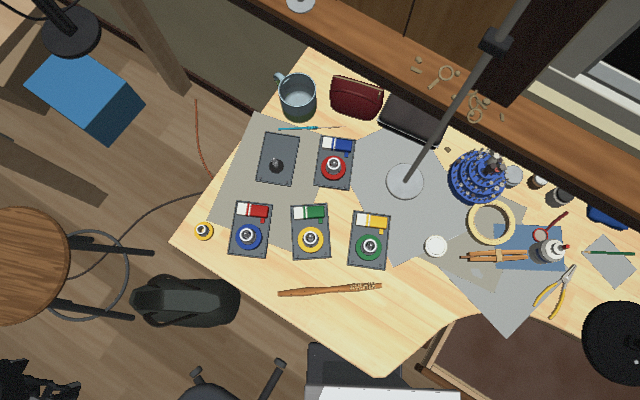

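View pics/side0.png

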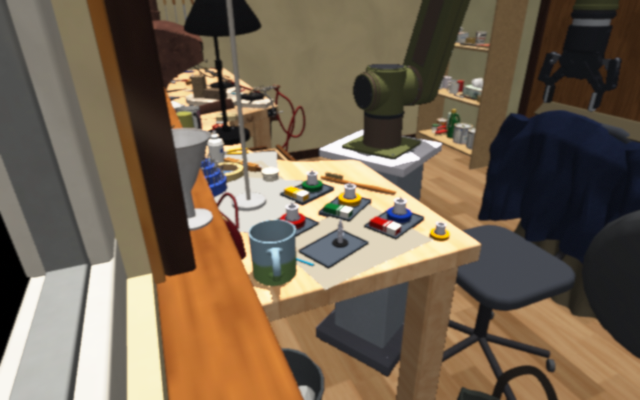

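View pics/wrist0.png

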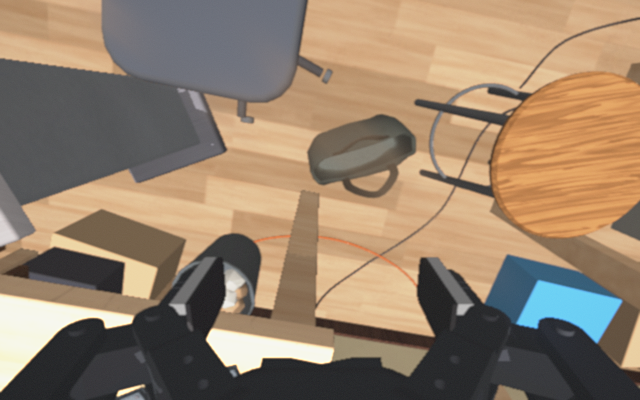

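The top view shows the blue wheel on the red tray (249,235), yellow on green (310,238), green on yellow (370,246), red on blue (333,166) and the spare post at (277,163). The small yellow decoy is at (203,231) and the jar at (436,245). So this is two swaps through the spare tray. Next I'll triangulate from the top and side views.

```bash
cat > h.py <<'E'
import numpy as np, cv2
def ray(m,u,v):
    K,T=m['K'],m['world_to_cam']; d=np.linalg.inv(K)@[u,v,1.]; d=np.array([d[0],-d[1],-d[2]])
    R,t=T[:3,:3],T[:3,3]; d=R.T@d; return -R.T@t, d/np.linalg.norm(d)
def plane(m,u,v,z):
    o,d=ray(m,u,v); return o+d*(z-o[2])/d[2]
def proj(m,p):
    q=m['world_to_cam'][:3,:3]@p+m['world_to_cam'][:3,3]; q=m['K']@[q[0],-q[1],-q[2]]; return q[:2]/q[2]
def tri(r1,r2):
    (o1,d1),(o2,d2)=r1,r2; s=np.linalg.lstsq(np.c_[d1,-d2],o2-o1,rcond=None)[0]
    a,b=o1+s[0]*d1,o2+s[1]*d2; return (a+b)/2,np.linalg.norm(a-b)
R={'red':[(0,9),(172,180)],'green':[(50,85)],'blue':[(105,128)],'yellow':[(18,32)]}
def mask(im,c,S=130,V=60):
    h=cv2.cvtColor(im,cv2.COLOR_BGR2HSV); k=0
    for a,b in R[c]: k=k|cv2.inRange(h,(a,S,V),(b,255,255))
    return k
E
python3 - <<'E'
from h import *; from bench import env
T=cv2.imread('pics/top0.png');S=cv2.imread('pics/side0.png')
mt=env.camera_model('top');ms=env.camera_model('side')
for c in R:
    for n,im,m in(('top',T,mt),('side',S,ms)):
        k=mask(im,c); cs,_=cv2.findContours(k,cv2.RETR_EXTERNAL,cv2.CHAIN_APPROX_NONE)
        for q in cs:
            if 25<cv2.contourArea(q)<700:
                x,y,w,h=cv2.boundingRect(q); u,v=x+w/2-.5,y+h/2-.5
                p=plane(m,u,v,.02)
                if .25<p[0]<1 and -.3<p[1]<.5: print(c,n,(x,y,w,h),p.round(3)[:2])
a=cv2.resize(T[120:280,190:460],None,fx=2.9,fy=2.9,interpolation=3)
b=cv2.resize(S[160:270,250:460],None,fx=3.8,fy=3.8,interpolation=3)
cv2.imwrite('pics/ta.png',a);cv2.imwrite('pics/sa.png',b)
print(plane(mt,277,163,.062),plane(mt,276,166,0), plane(mt,436,245,.029), plane(mt,405,181,0))
E
```

```text
red top (250, 204, 19, 19) [0.499 0.276]
red top (321, 156, 25, 24) [0.61  0.118]
red side (225, 219, 20, 39) [0.744 0.074]
red side (370, 217, 18, 13) [0.517 0.282]
red side (291, 213, 15, 15) [0.609 0.131]
green top (356, 235, 25, 25) [0.434 0.036]
green top (308, 206, 16, 12) [0.507 0.153]
green side (325, 203, 14, 8) [0.512 0.154]
green side (302, 182, 20, 7) [0.442 0.04 ]
blue top (236, 224, 26, 26) [0.446 0.295]
blue top (335, 139, 17, 18) [0.658 0.097]
blue side (387, 208, 25, 15) [0.458 0.301]
blue side (205, 160, 21, 35) [ 0.555 -0.21 ]
yellow top (298, 227, 26, 26) [0.445 0.161]
yellow top (194, 222, 20, 19) [0.454 0.394]
yellow top (370, 215, 18, 20) [0.484 0.014]
yellow side (430, 228, 20, 13) [0.483 0.406]
yellow side (338, 193, 24, 13) [0.454 0.166]
yellow side (285, 187, 15, 11) [0.505 0.026]
[0.60180243 0.23915754 0.062     ] [0.61457434 0.24851319 0.        ] [ 0.44234832 -0.10788717  0.029     ] [ 0.59034491 -0.04767058  0.        ]
```

View pics/ta.png

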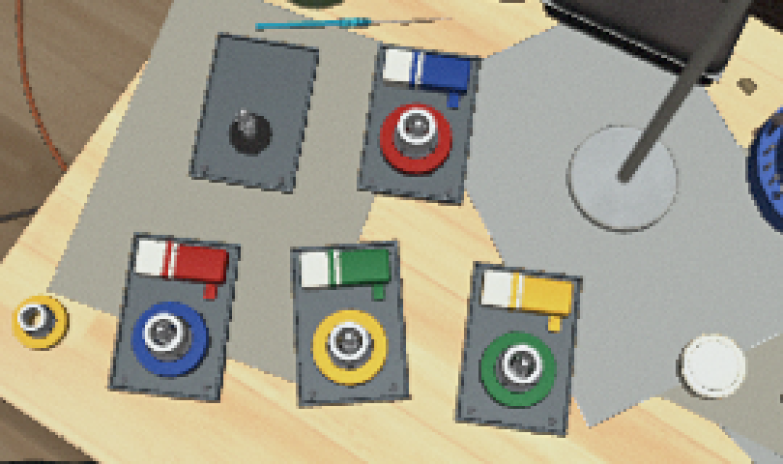

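View pics/sa.png

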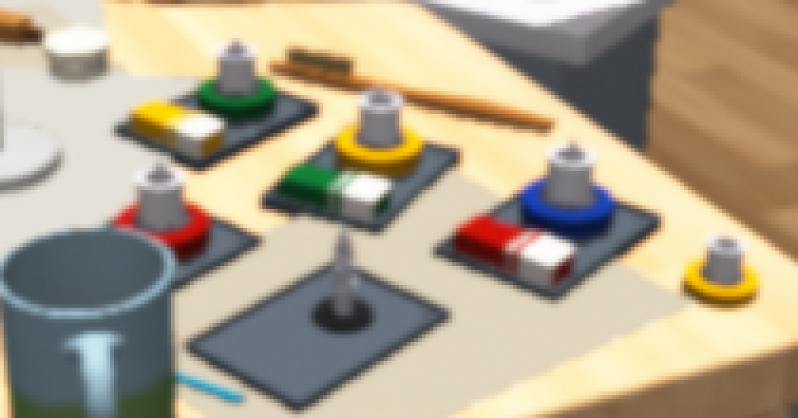

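step_arm(plan=[{"dx":-240,"dy":-118,"dz":-30,"wz":-0.33,"jaw":0},{"dx":-240,"dy":-118,"dz":-30,"wz":-0.33,"jaw":0},{"dx":-240,"dy":-118,"dz":-30,"wz":-0.33,"jaw":0},{"dx":-240,"dy":-118,"dz":-30,"wz":-0.33,"jaw":0},{"dx":-476,"dy":-236,"dz":-30,"wz":-0.33,"jaw":0},{"dx":-476,"dy":-236,"dz":-30,"wz":-0.33,"jaw":0},{"dx":-476,"dy":-236,"dz":-30,"wz":-0.33,"jaw":0},{"dx":-476,"dy":-236,"dz":-30,"wz":-0.33,"jaw":0},{"dx":-476,"dy":-236,"dz":-30,"wz":-0.33,"jaw":0},{"dx":-476,"dy":-236,"dz":-30,"wz":-0.33,"jaw":0},{"dx":-476,"dy":-236,"dz":-30,"wz":-0.33,"jaw":0},{"dx":-476,"dy":-236,"dz":-30,"wz":-0.33,"jaw":0}])

```text
invalid input
```

Run:
```python
from h import *; from bench import env
import pickle
mt=env.camera_model('top');ms=env.camera_model('side');mw=env.camera_model('wrist')
im=env.snapshot('wrist');cv2.imwrite('pics/w1.png',im);pickle.dump(mw,open('w1.pkl','wb'))
P={'blue':((246.9,234.8),(400,200.8)),'yellow':((310.7,238.3),(349.7,186.6)),'green':((370,245.9),(312.1,174.7)),'red':((333.4,163.8),(291.6,206)),'spare':((274.8,159.7),(340.5,220.5))}
for c,(a,b) in P.items():
    p,e=tri(ray(mt,*a),ray(ms,*b)); print(c,p.round(4),round(e,4),proj(mw,p).round(1))
s=env.observe();print(s['time'],s['tool_pos'],s['tool_rot'],s['joints'])
```

```text
blue [0.4454 0.2941 0.0487] 0.0005 [204.7 423.4]
yellow [0.4437 0.1593 0.0475] 0.0006 [113.  446.2]
green [0.4327 0.0346 0.0448] 0.0002 [ 30.3 460.3]
red [0.6093 0.1165 0.0503] 0.0022 [141.8 533.2]
spare [0.6107 0.2453 0.0568] 0.0005 [220.3 520.3]
0.2 [0.18605242 0.54362303 0.23072428] [ 1.64130035e-01  9.86438503e-01 -6.23307989e-04 -1.54087341e-04] [ 1.16753206e+00  3.07303075e-01  1.50717344e+00  5.24084899e-06
  1.32840027e+00 -7.35134158e-02]
```

View pics/w1.png

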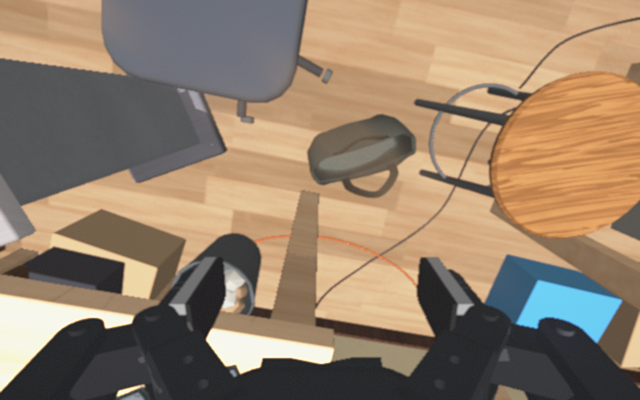

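The plan was refused, so the view hasn't changed. I'll retry with every field filled in.

step_arm(plan=[{"dx":-240,"dy":-118,"dz":-30,"wx":0,"wy":0,"wz":-0.33,"jaw":0},{"dx":-240,"dy":-118,"dz":-30,"wx":0,"wy":0,"wz":-0.33,"jaw":0},{"dx":-240,"dy":-118,"dz":-30,"wx":0,"wy":0,"wz":-0.33,"jaw":0},{"dx":-240,"dy":-118,"dz":-30,"wx":0,"wy":0,"wz":-0.33,"jaw":0},{"dx":-476,"dy":-236,"dz":-30,"wx":0,"wy":0,"wz":-0.33,"jaw":0},{"dx":-476,"dy":-236,"dz":-30,"wx":0,"wy":0,"wz":-0.33,"jaw":0},{"dx":-476,"dy":-236,"dz":-30,"wx":0,"wy":0,"wz":-0.33,"jaw":0},{"dx":-476,"dy":-236,"dz":-30,"wx":0,"wy":0,"wz":-0.33,"jaw":0},{"dx":-476,"dy":-236,"dz":-30,"wx":0,"wy":0,"wz":-0.33,"jaw":0},{"dx":-476,"dy":-236,"dz":-30,"wx":0,"wy":0,"wz":-0.33,"jaw":0},{"dx":-476,"dy":-236,"dz":-30,"wx":0,"wy":0,"wz":-0.33,"jaw":0}], grip_force=50)

```text
time: 1.58
tool_pos: [0.5593, 0.1664, 0.2605]
tool_rot: [0.0, 1.0, -0.0, -0.001]
wrist_force: [-0.9, 0.5, -0.5]
finger_gap: 0.0854
```

```bash
cat > w.py <<'E'
from h import *; from bench import env
import pickle,sys
n=sys.argv[1]
mw=env.camera_model('wrist');im=env.snapshot('wrist');s=env.observe()
cv2.imwrite(f'pics/{n}.png',im);pickle.dump(mw,open(f'{n}.pkl','wb'))
print(s['time'],s['tool_pos'],s['wrist_force'].round(1),s['finger_gap'],s['joints'].round(2))
E
python3 w.py w2
python3 - <<'E'
from h import *; import pickle
m=pickle.load(open('w2.pkl','rb'))
for p in([.4454,.2941,.052],[.4437,.1593,.052],[.4327,.0346,.052],[.6093,.1165,.052],[.6107,.2453,.062]): print(proj(m,np.array(p)).round(1))
E
```

```text
1.625 [0.55900587 0.16685394 0.26071313] [-0.3 -0.1  0.2] 0.08573507093395315 [ 0.22  0.3   1.44 -0.    1.4  -1.35]
[448.6  61.1]
[313.   59.5]
[186.2  47.6]
[276.6 216.9]
[391.5 221. ]
```

View pics/w2.png

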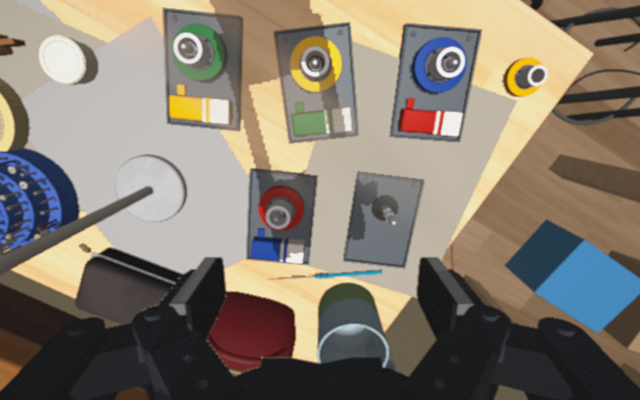

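The wrist view shows green (187,48), yellow (316,63), blue (450,62), red (277,214) and the spare tip at about (391,221). I'll refine the hub and post centres from it.

Run:
```python
from h import *; from bench import env; import pickle
m=pickle.load(open('w2.pkl','rb')); im=cv2.imread('pics/w2.png'); T=[]
for c,u,v in(('green',187,48),('yellow',316,63),('blue',450,62),('red',277,212),('spare',391,215)):
    x0,y0=u-35,max(v-35,0); t=im[y0:y0+70,x0:x0+70]; T.append(cv2.resize(t,(260,260),interpolation=3)); print(c,'crop origin',x0,y0)
    if c!='spare':
        k=mask(im,c,110,40); k2=np.zeros_like(k); k2[y0:y0+70,x0:x0+70]=k[y0:y0+70,x0:x0+70]
        cs,_=cv2.findContours(k2,cv2.RETR_EXTERNAL,cv2.CHAIN_APPROX_NONE); q=max(cs,key=cv2.contourArea)
        e=cv2.fitEllipse(cv2.convexHull(q)); print(e,plane(m,*e[0],.022).round(4))
        print('pred tip px',u,v)
cv2.imwrite('pics/t2.png',np.vstack([np.hstack(T[:3]),np.hstack(T[3:]+[T[0]*0])]))
```

```text
green crop origin 152 13
((196.61468505859375, 49.35485076904297), (43.00525665283203, 51.18318176269531), 172.05572509765625) [0.43   0.0343 0.022 ]
pred tip px 187 48
yellow crop origin 281 28
((315.3631896972656, 63.772377014160156), (52.0453987121582, 55.94853591918945), 1.1715210676193237) [0.4445 0.1612 0.022 ]
pred tip px 316 63
blue crop origin 415 27
((439.517333984375, 64.76500701904297), (50.9324836730957, 57.97650146484375), 37.5716438293457) [0.4457 0.2955 0.022 ]
pred tip px 450 62
red crop origin 242 177
((280.7360534667969, 208.21337890625), (44.21949768066406, 45.7487907409668), 108.62368774414062) [0.6086 0.1177 0.022 ]
pred tip px 277 212
spare crop origin 356 180
```

View pics/t2.png

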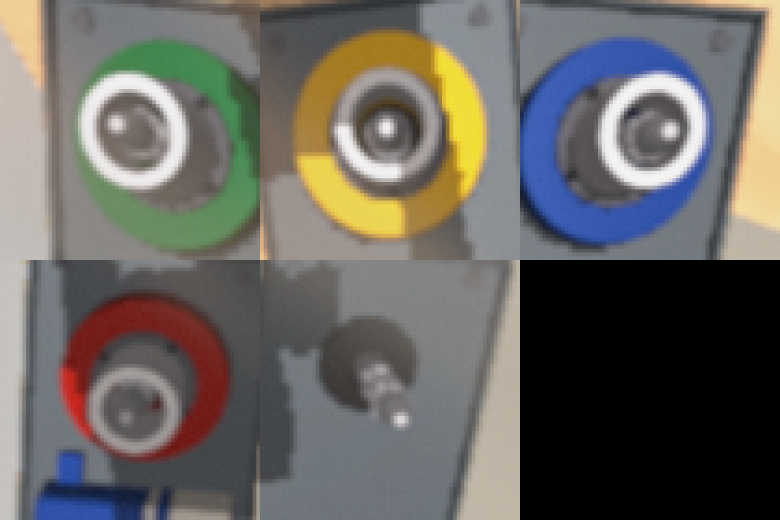

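Run:
```python
from h import *; from bench import env; import pickle
m=pickle.load(open('w2.pkl','rb'));mt=env.camera_model('top')
H={'green':(188.1,48),'yellow':(315.5,62.2),'blue':(450.5,62),'red':(278.1,217.7),'spare':(393.7,223.1)}
Tp={'green':(183.8,46.1),'yellow':(314.9,62.5),'blue':(455.4,62),'red':(275.9,219),'spare':(393.7,223.1)}
Tt={'blue':(246.9,234.8),'yellow':(310.7,238.3),'green':(370,245.9),'red':(333.4,163.8),'spare':(274.8,159.7)}
for c in H:
    p,e=tri(ray(m,*H[c]),ray(mt,*Tt[c]))
    print(c,'tri',p.round(4),round(e,4),'hub',plane(m,*H[c],.062 if c=='spare' else .052).round(4)[:2],'tip',plane(m,*Tp[c],.062).round(4)[:2])
print(plane(m,385.1,207.7,.010))
```

```text
green tri [0.4324 0.0348 0.0475] 0.0 hub [0.4331 0.0365] tip [0.4329 0.0363]
yellow tri [0.4448 0.1607 0.0377] 0.0017 hub [0.4462 0.1618] tip [0.4476 0.1614]
blue tri [0.4456 0.2942 0.0537] 0.0029 hub [0.4462 0.2961] tip [0.4473 0.2972]
red tri [0.61   0.1177 0.0494] 0.0022 hub [0.6102 0.1182] tip [0.6082 0.1171]
spare tri [0.5973 0.239  0.1012] 0.0024 hub [0.6132 0.2479] tip [0.6132 0.2479]
[0.61197774 0.24798636 0.01      ]
```

step_arm(plan=[{"dx":113,"dy":129,"dz":120,"wx":0,"wy":0,"wz":0,"jaw":0.2},{"dx":113,"dy":129,"dz":120,"wx":0,"wy":0,"wz":0,"jaw":0.2},{"dx":113,"dy":129,"dz":120,"wx":0,"wy":0,"wz":0,"jaw":0.2},{"dx":113,"dy":129,"dz":120,"wx":0,"wy":0,"wz":0,"jaw":0.2},{"dx":113,"dy":129,"dz":130,"wx":0,"wy":0,"wz":0,"jaw":0.2},{"dx":113,"dy":129,"dz":165,"wx":0,"wy":0,"wz":0,"jaw":0.2},{"dx":113,"dy":129,"dz":200,"wx":0,"wy":0,"wz":0,"jaw":0.2},{"dx":113,"dy":129,"dz":225,"wx":0,"wy":0,"wz":0,"jaw":0.2},{"dx":113,"dy":129,"dz":231,"wx":0,"wy":0,"wz":0,"jaw":0.2},{"dx":113,"dy":129,"dz":231,"wx":0,"wy":0,"wz":0,"jaw":0.2}])

```text
time: 2.88
tool_pos: [0.4469, 0.2954, 0.0303]
tool_rot: [-0.0, 1.0, -0.0, -0.0]
wrist_force: [0.1, 0.5, -0.4]
finger_gap: 0.0685
```

```bash
python3 w.py w3
```

```text
2.925 [0.44700319 0.29572322 0.03078231] [-0.2 -0.4  0.2] 0.06808353042245782 [ 0.51  0.48  1.83 -0.    0.83 -1.07]
```

View pics/w3.png

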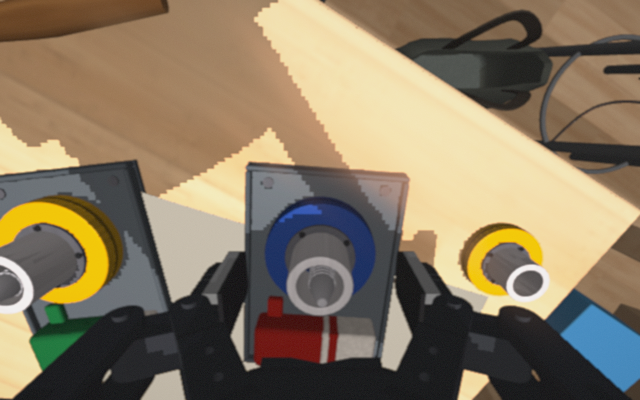

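The blue hub is centred between the pads at (320,285). I'll close and lift.

step_arm(plan=[{"dx":0,"dy":0,"dz":0,"wx":0,"wy":0,"wz":0,"jaw":1},{"dx":0,"dy":0,"dz":0,"wx":0,"wy":0,"wz":0,"jaw":1},{"dx":0,"dy":0,"dz":0,"wx":0,"wy":0,"wz":0,"jaw":1},{"dx":0,"dy":0,"dz":0,"wx":0,"wy":0,"wz":0,"jaw":1},{"dx":0,"dy":0,"dz":0,"wx":0,"wy":0,"wz":0,"jaw":1},{"dx":0,"dy":0,"dz":-15,"wx":0,"wy":0,"wz":0,"jaw":1},{"dx":0,"dy":0,"dz":-45,"wx":0,"wy":0,"wz":0,"jaw":1},{"dx":0,"dy":0,"dz":-75,"wx":0,"wy":0,"wz":0,"jaw":1},{"dx":0,"dy":0,"dz":-90,"wx":0,"wy":0,"wz":0,"jaw":1},{"dx":0,"dy":0,"dz":-90,"wx":0,"wy":0,"wz":0,"jaw":1}])

```text
time: 4.18
tool_pos: [0.4476, 0.2961, 0.1221]
tool_rot: [-0.0, 1.0, 0.001, 0.001]
wrist_force: [0.2, -0.2, -1.9]
finger_gap: 0.0262
```

```bash
python3 w.py w4
```

```text
4.225 [0.44685991 0.29568123 0.12096857] [ 0.2  0.2 -1.6] 0.025880053425839752 [ 0.51  0.36  1.74 -0.    1.04 -1.07]
```

View pics/w4.png

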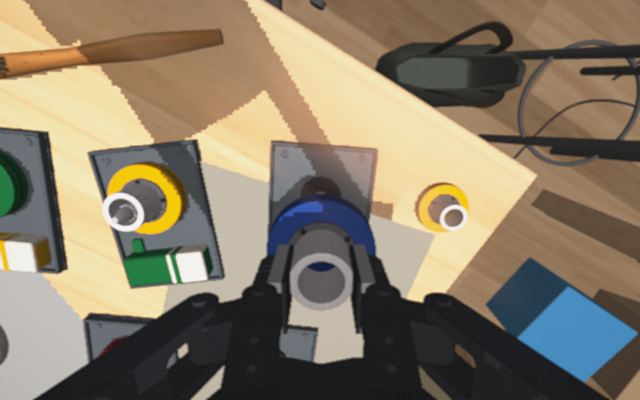

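step_arm(plan=[{"dx":-50,"dy":-15,"dz":0,"wx":0,"wy":0,"wz":0,"jaw":1},{"dx":-100,"dy":-30,"dz":0,"wx":0,"wy":0,"wz":0,"jaw":1},{"dx":-150,"dy":-45,"dz":0,"wx":0,"wy":0,"wz":0,"jaw":1},{"dx":-166,"dy":-48,"dz":0,"wx":0,"wy":0,"wz":0,"jaw":1},{"dx":-166,"dy":-48,"dz":10,"wx":0,"wy":0,"wz":0,"jaw":1},{"dx":-166,"dy":-48,"dz":22,"wx":0,"wy":0,"wz":0,"jaw":1},{"dx":-166,"dy":-48,"dz":22,"wx":0,"wy":0,"wz":0,"jaw":1}])

```text
time: 5.1
tool_pos: [0.6095, 0.2478, 0.0969]
tool_rot: [-0.001, 1.0, -0.001, -0.002]
wrist_force: [-0.5, 0.8, -1.7]
finger_gap: 0.0259
```

```bash
python3 w.py w5
```

```text
5.15 [0.61047492 0.24801462 0.09787504] [ 0.1  0.2 -0.6] 0.025860760543230266 [ 0.32  0.54  1.48  0.    1.13 -1.25]
```

View pics/w5.png

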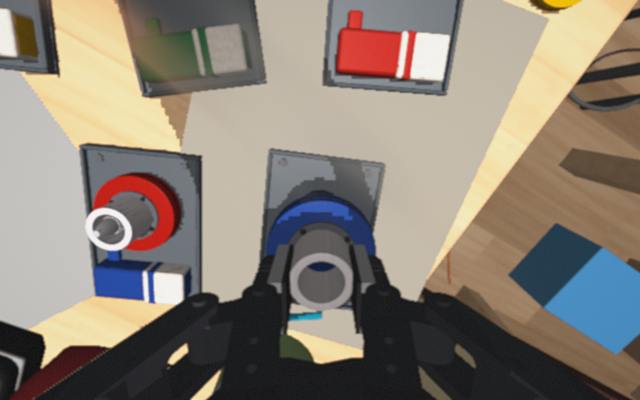

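The wheel hangs over the spare tray, about 2 mm short in x. I'll lower it.

step_arm(plan=[{"dx":-2,"dy":0,"dz":15,"wx":0,"wy":0,"wz":0,"jaw":1},{"dx":-2,"dy":0,"dz":30,"wx":0,"wy":0,"wz":0,"jaw":1},{"dx":-2,"dy":0,"dz":45,"wx":0,"wy":0,"wz":0,"jaw":1},{"dx":-2,"dy":0,"dz":58,"wx":0,"wy":0,"wz":0,"jaw":1},{"dx":-2,"dy":0,"dz":65,"wx":0,"wy":0,"wz":0,"jaw":1},{"dx":-2,"dy":0,"dz":66,"wx":0,"wy":0,"wz":0,"jaw":1},{"dx":-2,"dy":0,"dz":66,"wx":0,"wy":0,"wz":0,"jaw":1}])

```text
time: 6.02
tool_pos: [0.6124, 0.248, 0.0321]
tool_rot: [-0.001, 1.0, -0.0, -0.001]
wrist_force: [-0.5, -0.9, 0.9]
finger_gap: 0.0263
```

step_arm(plan=[{"dx":0,"dy":0,"dz":0,"wx":0,"wy":0,"wz":0,"jaw":0.2},{"dx":0,"dy":0,"dz":0,"wx":0,"wy":0,"wz":0,"jaw":0.2},{"dx":0,"dy":0,"dz":0,"wx":0,"wy":0,"wz":0,"jaw":0.2},{"dx":0,"dy":0,"dz":0,"wx":0,"wy":0,"wz":0,"jaw":0.2},{"dx":0,"dy":0,"dz":-30,"wx":0,"wy":0,"wz":0,"jaw":0.2},{"dx":0,"dy":0,"dz":-70,"wx":0,"wy":0,"wz":0,"jaw":0.2},{"dx":20,"dy":-40,"dz":-130,"wx":0,"wy":0,"wz":0,"jaw":0.2},{"dx":40,"dy":-60,"dz":-180,"wx":0,"wy":0,"wz":0,"jaw":0.2},{"dx":50,"dy":-60,"dz":-190,"wx":0,"wy":0,"wz":0,"jaw":0.2},{"dx":50,"dy":-60,"dz":-190,"wx":0,"wy":0,"wz":0,"jaw":0.2},{"dx":50,"dy":-60,"dz":-190,"wx":0,"wy":0,"wz":0,"jaw":0.2}])

```text
time: 7.4
tool_pos: [0.5624, 0.1883, 0.2205]
tool_rot: [-0.001, 1.0, -0.0, -0.002]
wrist_force: [0.3, -0.2, -0.4]
finger_gap: 0.0682
```

```bash
python3 w.py w6
```

```text
7.45 [0.5623768  0.18830354 0.22011807] [-0.6 -0.2  0.4] 0.06840302865348867 [ 0.25  0.34  1.48  0.    1.32 -1.32]
```

View pics/w6.png

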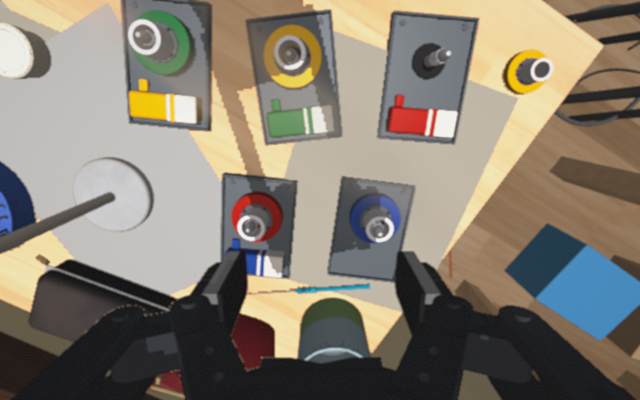

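Blue is seated on the spare post (377,222) and the red tray's post is now bare, with its tip near (447,54). I'll measure that post and the hubs.

```bash
cat > z.py <<'E'
# z.py name u v [u v ...]: enlarged 60 px crops, 4.4x
import sys,cv2,numpy as np
im=cv2.imread(f'pics/{sys.argv[1]}.png');a=list(map(int,sys.argv[2:]));T=[]
for u,v in zip(a[::2],a[1::2]):
    x,y=max(u-30,0),max(v-30,0);t=cv2.resize(im[y:y+60,x:x+60],(264,264),interpolation=3)
    for i in range(0,60,10): cv2.line(t,(int(i*4.4),0),(int(i*4.4),5),(255,0,255),1);cv2.line(t,(0,int(i*4.4)),(5,int(i*4.4)),(255,0,255),1)
    T.append(t);print((x,y))
cv2.imwrite('pics/'+sys.argv[1]+'z.png',np.hstack(T))
E
python3 z.py w6 440 60 252 220 377 220
python3 - <<'E'
from h import *;import pickle
m=pickle.load(open('w6.pkl','rb'))
print(plane(m,447,54,.062),plane(m,431,62,.01),plane(m,252.5,224,.052),plane(m,378.5,226,.052))
E
```

```text
(410, 30)
(222, 190)
(347, 190)
[0.44790453 0.2958698  0.062     ] [0.44834104 0.2990511  0.01      ] [0.60560179 0.11952662 0.052     ] [0.60763518 0.24751121 0.052     ]
```

View pics/w6z.png

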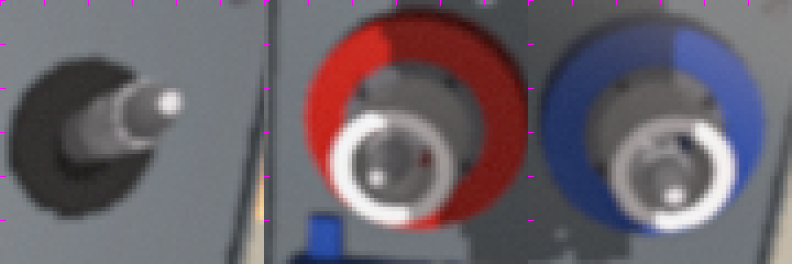

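step_arm(plan=[{"dx":-47,"dy":-60,"dz":30,"wx":0,"wy":0,"wz":0,"jaw":0.2},{"dx":-47,"dy":-70,"dz":80,"wx":0,"wy":0,"wz":0,"jaw":0.2},{"dx":-47,"dy":-70,"dz":110,"wx":0,"wy":0,"wz":0,"jaw":0.2},{"dx":-47,"dy":-70,"dz":130,"wx":0,"wy":0,"wz":0,"jaw":0.2},{"dx":-47,"dy":-70,"dz":160,"wx":0,"wy":0,"wz":0,"jaw":0.2},{"dx":-47,"dy":-70,"dz":185,"wx":0,"wy":0,"wz":0,"jaw":0.2},{"dx":-47,"dy":-70,"dz":190,"wx":0,"wy":0,"wz":0,"jaw":0.2},{"dx":-47,"dy":-70,"dz":190,"wx":0,"wy":0,"wz":0,"jaw":0.2}])

```text
time: 8.45
tool_pos: [0.6082, 0.1184, 0.0287]
tool_rot: [-0.001, 1.0, -0.001, -0.004]
wrist_force: [0.5, 0.4, -0.3]
finger_gap: 0.0683
```

```bash
python3 w.py w7
```

```text
8.5 [0.60886142 0.11843337 0.02967416] [-0.4 -0.5  0.2] 0.06841660342562898 [ 0.12  0.57  1.63 -0.    0.94 -1.45]
```

View pics/w7.png

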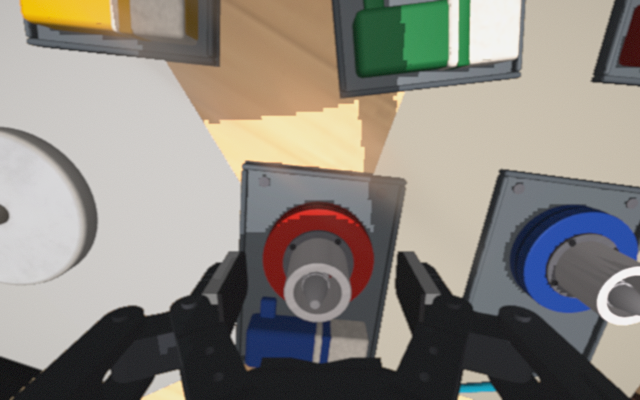

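The red hub (317,290) is central between the pads. I'll close and lift.

step_arm(plan=[{"dx":-1,"dy":0,"dz":0,"wx":0,"wy":0,"wz":0,"jaw":1},{"dx":-1,"dy":0,"dz":0,"wx":0,"wy":0,"wz":0,"jaw":1},{"dx":-1,"dy":0,"dz":0,"wx":0,"wy":0,"wz":0,"jaw":1},{"dx":-1,"dy":0,"dz":0,"wx":0,"wy":0,"wz":0,"jaw":1},{"dx":-1,"dy":0,"dz":0,"wx":0,"wy":0,"wz":0,"jaw":1},{"dx":-1,"dy":0,"dz":-15,"wx":0,"wy":0,"wz":0,"jaw":1},{"dx":-1,"dy":0,"dz":-45,"wx":0,"wy":0,"wz":0,"jaw":1},{"dx":-1,"dy":0,"dz":-75,"wx":0,"wy":0,"wz":0,"jaw":1},{"dx":-1,"dy":0,"dz":-92,"wx":0,"wy":0,"wz":0,"jaw":1},{"dx":-1,"dy":0,"dz":-92,"wx":0,"wy":0,"wz":0,"jaw":1}])

```text
time: 9.75
tool_pos: [0.6113, 0.1187, 0.1233]
tool_rot: [-0.001, 1.0, -0.0, -0.001]
wrist_force: [0.2, -0.2, -1.2]
finger_gap: 0.0261
```

step_arm(plan=[{"dx":35,"dy":38,"dz":0,"wx":0,"wy":0,"wz":0,"jaw":1},{"dx":70,"dy":76,"dz":0,"wx":0,"wy":0,"wz":0,"jaw":1},{"dx":105,"dy":115,"dz":0,"wx":0,"wy":0,"wz":0,"jaw":1},{"dx":140,"dy":153,"dz":0,"wx":0,"wy":0,"wz":0,"jaw":1},{"dx":163,"dy":178,"dz":0,"wx":0,"wy":0,"wz":0,"jaw":1},{"dx":163,"dy":178,"dz":5,"wx":0,"wy":0,"wz":0,"jaw":1},{"dx":163,"dy":178,"dz":20,"wx":0,"wy":0,"wz":0,"jaw":1},{"dx":163,"dy":178,"dz":22,"wx":0,"wy":0,"wz":0,"jaw":1},{"dx":163,"dy":178,"dz":22,"wx":0,"wy":0,"wz":0,"jaw":1}])

```text
time: 10.88
tool_pos: [0.4482, 0.2953, 0.1007]
tool_rot: [-0.0, 1.0, -0.001, -0.002]
wrist_force: [-0.3, -0.4, -1.3]
finger_gap: 0.0258
```

```bash
python3 w.py w8
```

```text
10.925 [0.44842985 0.29554053 0.10112403] [ 0.5 -0.3 -0.6] 0.02560849543108903 [ 0.5   0.39  1.75  0.    1.   -1.07]
```

View pics/w8.png

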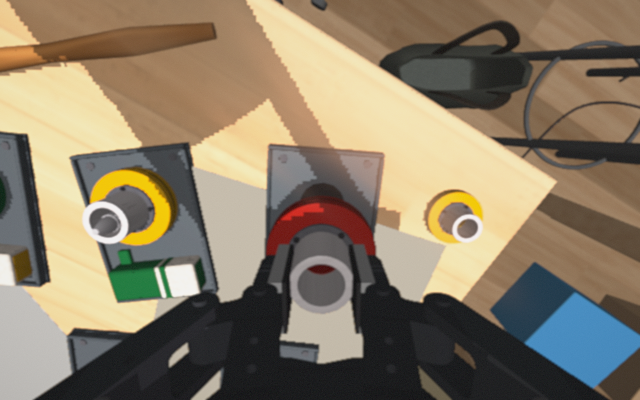

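Red is held upright and aligned with its tray's post, with the foot visible at (321,190). I'll lower it.

step_arm(plan=[{"dx":0,"dy":1,"dz":15,"wx":0,"wy":0,"wz":0,"jaw":1},{"dx":0,"dy":1,"dz":30,"wx":0,"wy":0,"wz":0,"jaw":1},{"dx":0,"dy":1,"dz":45,"wx":0,"wy":0,"wz":0,"jaw":1},{"dx":0,"dy":1,"dz":60,"wx":0,"wy":0,"wz":0,"jaw":1},{"dx":0,"dy":1,"dz":69,"wx":0,"wy":0,"wz":0,"jaw":1},{"dx":0,"dy":1,"dz":71,"wx":0,"wy":0,"wz":0,"jaw":1},{"dx":0,"dy":1,"dz":71,"wx":0,"wy":0,"wz":0,"jaw":1}])

```text
time: 11.8
tool_pos: [0.4476, 0.296, 0.0307]
tool_rot: [-0.001, 1.0, -0.001, -0.002]
wrist_force: [-2.7, -1.9, 6.9]
finger_gap: 0.0259
```

step_arm(plan=[{"dx":0,"dy":0,"dz":-1,"wx":0,"wy":0,"wz":0,"jaw":0.2},{"dx":0,"dy":0,"dz":-1,"wx":0,"wy":0,"wz":0,"jaw":0.2},{"dx":0,"dy":0,"dz":-1,"wx":0,"wy":0,"wz":0,"jaw":0.2},{"dx":0,"dy":0,"dz":-1,"wx":0,"wy":0,"wz":0,"jaw":0.2},{"dx":0,"dy":0,"dz":-30,"wx":0,"wy":0,"wz":0,"jaw":0.2},{"dx":0,"dy":0,"dz":-80,"wx":0,"wy":0,"wz":0,"jaw":0.2},{"dx":-40,"dy":-30,"dz":-115,"wx":0,"wy":0,"wz":0,"jaw":0.2},{"dx":-80,"dy":-60,"dz":-150,"wx":0,"wy":0,"wz":0,"jaw":0.2},{"dx":-113,"dy":-90,"dz":-190,"wx":0,"wy":0,"wz":0,"jaw":0.2},{"dx":-113,"dy":-90,"dz":-190,"wx":0,"wy":0,"wz":0,"jaw":0.2},{"dx":-113,"dy":-90,"dz":-190,"wx":0,"wy":0,"wz":0,"jaw":0.2}])

```text
time: 13.18
tool_pos: [0.5605, 0.2064, 0.2197]
tool_rot: [-0.0, 1.0, -0.001, -0.003]
wrist_force: [-1.6, 1.1, 0.0]
finger_gap: 0.0686
```

```bash
python3 w.py w9; python3 z.py w9 450 50 255 215 385 220
```

```text
13.225 [0.55966665 0.20661089 0.21907854] [-0.3 -0.3 -0.3] 0.06823328471616741 [ 0.28  0.35  1.47 -0.    1.33 -1.29]
(420, 20)
(225, 185)
(355, 190)
```

View pics/w9.png

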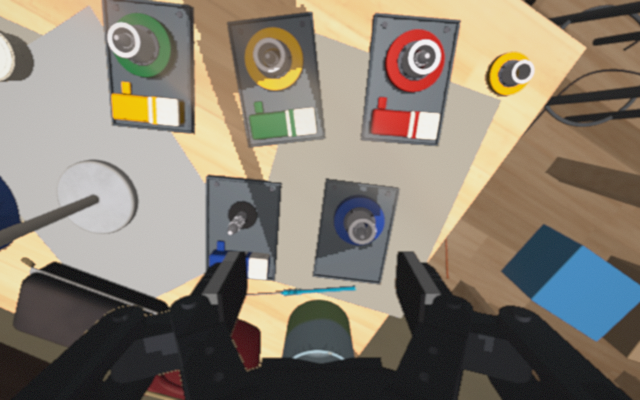

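View pics/w9z.png

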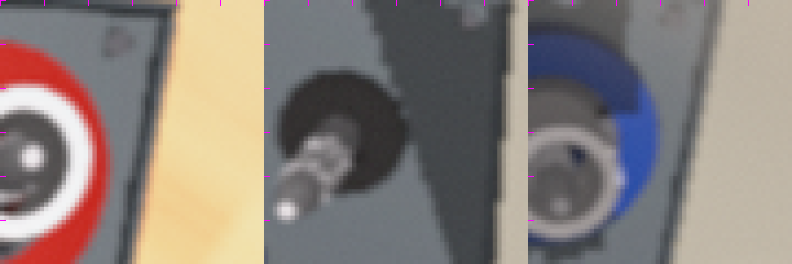

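Red is seated on the red tray (423,56). The blue tray's post is bare, tip (230,233) and foot (243,214.5), and the blue hub is at (363,232).

Run:
```python
from h import *;import pickle
m=pickle.load(open('w9.pkl','rb'))
print('tip',plane(m,230,233.2,.062),'foot',plane(m,243.2,214.5,.01),'bluehub',plane(m,362.7,231.6,.052))
```

```text
tip [0.60901448 0.11690795 0.062     ] foot [0.6072716  0.11815448 0.01      ] bluehub [0.61131575 0.24932826 0.052     ]
```

step_arm(plan=[{"dx":-35,"dy":30,"dz":30,"wx":0,"wy":0,"wz":0,"jaw":0.2},{"dx":-52,"dy":42,"dz":70,"wx":0,"wy":0,"wz":0,"jaw":0.2},{"dx":-52,"dy":42,"dz":110,"wx":0,"wy":0,"wz":0,"jaw":0.2},{"dx":-52,"dy":42,"dz":130,"wx":0,"wy":0,"wz":0,"jaw":0.2},{"dx":-52,"dy":42,"dz":160,"wx":0,"wy":0,"wz":0,"jaw":0.2},{"dx":-52,"dy":42,"dz":185,"wx":0,"wy":0,"wz":0,"jaw":0.2},{"dx":-52,"dy":42,"dz":189,"wx":0,"wy":0,"wz":0,"jaw":0.2},{"dx":-52,"dy":42,"dz":189,"wx":0,"wy":0,"wz":0,"jaw":0.2}])

```text
time: 14.22
tool_pos: [0.6091, 0.2487, 0.029]
tool_rot: [-0.001, 1.0, -0.001, -0.004]
wrist_force: [0.3, 0.4, 0.1]
finger_gap: 0.0682
```

```bash
python3 w.py w10
```

```text
14.275 [0.61001163 0.24880271 0.02990308] [0.6 0.4 0.5] 0.06835673895391205 [ 0.32  0.61  1.54 -0.    1.   -1.25]
```

View pics/w10.png

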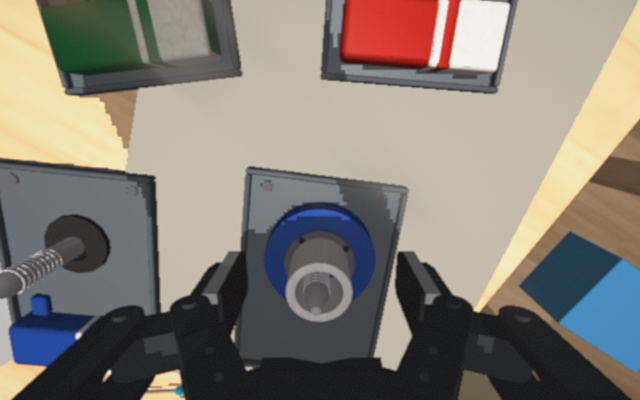

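The blue hub (319,291) is centred between the pads. I'll grasp and lift it.

step_arm(plan=[{"dx":-1,"dy":0,"dz":0,"wx":0,"wy":0,"wz":0,"jaw":1},{"dx":-1,"dy":0,"dz":0,"wx":0,"wy":0,"wz":0,"jaw":1},{"dx":-1,"dy":0,"dz":0,"wx":0,"wy":0,"wz":0,"jaw":1},{"dx":-1,"dy":0,"dz":0,"wx":0,"wy":0,"wz":0,"jaw":1},{"dx":-1,"dy":0,"dz":0,"wx":0,"wy":0,"wz":0,"jaw":1},{"dx":-1,"dy":0,"dz":-15,"wx":0,"wy":0,"wz":0,"jaw":1},{"dx":-1,"dy":0,"dz":-45,"wx":0,"wy":0,"wz":0,"jaw":1},{"dx":-1,"dy":0,"dz":-75,"wx":0,"wy":0,"wz":0,"jaw":1},{"dx":-1,"dy":0,"dz":-90,"wx":0,"wy":0,"wz":0,"jaw":1},{"dx":-1,"dy":0,"dz":-90,"wx":0,"wy":0,"wz":0,"jaw":1}])

```text
time: 15.52
tool_pos: [0.6124, 0.2492, 0.1213]
tool_rot: [-0.001, 1.0, -0.001, -0.002]
wrist_force: [0.4, 0.8, -1.8]
finger_gap: 0.0265
```

step_arm(plan=[{"dx":1,"dy":-50,"dz":0,"wx":0,"wy":0,"wz":0,"jaw":1},{"dx":3,"dy":-100,"dz":0,"wx":0,"wy":0,"wz":0,"jaw":1},{"dx":4,"dy":-131,"dz":0,"wx":0,"wy":0,"wz":0,"jaw":1},{"dx":4,"dy":-131,"dz":0,"wx":0,"wy":0,"wz":0,"jaw":1},{"dx":4,"dy":-131,"dz":20,"wx":0,"wy":0,"wz":0,"jaw":1},{"dx":4,"dy":-131,"dz":20,"wx":0,"wy":0,"wz":0,"jaw":1}])

```text
time: 16.27
tool_pos: [0.6065, 0.1187, 0.0991]
tool_rot: [-0.001, 1.0, -0.001, -0.005]
wrist_force: [-1.6, 0.7, -0.4]
finger_gap: 0.0263
```

```bash
python3 w.py w11
```

```text
16.325 [0.60736759 0.11884939 0.10007612] [-0.8  0.3 -1.5] 0.026301540692359293 [ 0.13  0.49  1.57 -0.    1.09 -1.45]
```

View pics/w11.png

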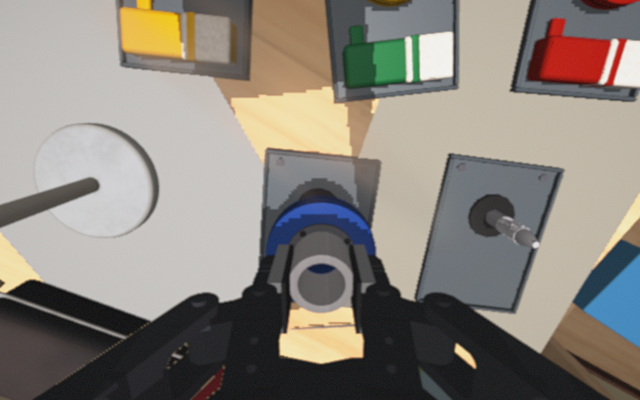

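step_arm(plan=[{"dx":-1,"dy":-1,"dz":15,"wx":0,"wy":0,"wz":0,"jaw":1},{"dx":-1,"dy":-1,"dz":30,"wx":0,"wy":0,"wz":0,"jaw":1},{"dx":-1,"dy":-1,"dz":45,"wx":0,"wy":0,"wz":0,"jaw":1},{"dx":-1,"dy":-1,"dz":60,"wx":0,"wy":0,"wz":0,"jaw":1},{"dx":-1,"dy":-1,"dz":68,"wx":0,"wy":0,"wz":0,"jaw":1},{"dx":-1,"dy":-1,"dz":69,"wx":0,"wy":0,"wz":0,"jaw":1},{"dx":-1,"dy":-1,"dz":69,"wx":0,"wy":0,"wz":0,"jaw":1}])

```text
time: 17.2
tool_pos: [0.6076, 0.1177, 0.0313]
tool_rot: [-0.001, 1.0, -0.001, -0.004]
wrist_force: [-1.3, 0.2, 2.3]
finger_gap: 0.0262
```

step_arm(plan=[{"dx":0,"dy":0,"dz":0,"wx":0,"wy":0,"wz":0,"jaw":0.2},{"dx":0,"dy":0,"dz":0,"wx":0,"wy":0,"wz":0,"jaw":0.2},{"dx":0,"dy":0,"dz":0,"wx":0,"wy":0,"wz":0,"jaw":0.2},{"dx":0,"dy":0,"dz":0,"wx":0,"wy":0,"wz":0,"jaw":0.2},{"dx":0,"dy":0,"dz":-30,"wx":0,"wy":0,"wz":0,"jaw":0.2},{"dx":0,"dy":0,"dz":-80,"wx":0,"wy":0,"wz":0,"jaw":0.2},{"dx":20,"dy":20,"dz":-130,"wx":0,"wy":0,"wz":0,"jaw":0.2},{"dx":48,"dy":32,"dz":-180,"wx":0,"wy":0,"wz":0,"jaw":0.2},{"dx":48,"dy":32,"dz":-190,"wx":0,"wy":0,"wz":0,"jaw":0.2},{"dx":48,"dy":32,"dz":-190,"wx":0,"wy":0,"wz":0,"jaw":0.2}])

```text
time: 18.45
tool_pos: [0.5617, 0.1499, 0.2223]
tool_rot: [-0.002, 1.0, -0.001, -0.003]
wrist_force: [1.2, -0.1, -0.1]
finger_gap: 0.0683
```

```bash
python3 w.py w12; python3 z.py w12 325 50 190 45 290 230
```

```text
18.5 [0.56109676 0.14953774 0.2208936 ] [ 0.2 -0.2 -0.3] 0.06835901190654131 [ 0.19  0.33  1.5  -0.    1.32 -1.39]
(295, 20)
(160, 15)
(260, 200)
```

View pics/w12.png

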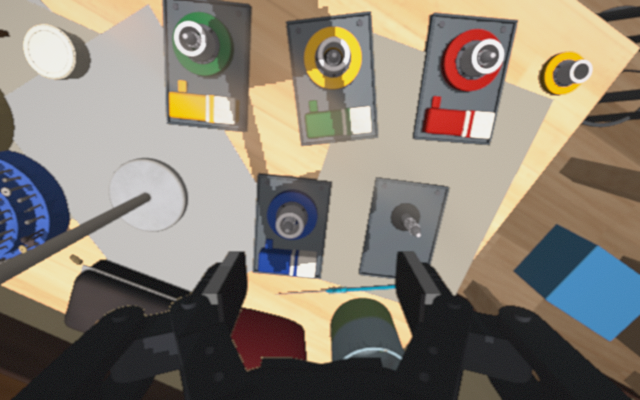

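View pics/w12z.png

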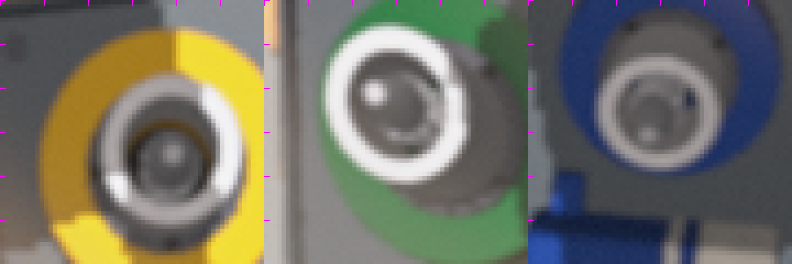

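Blue sits on the blue tray (290,222) with the post through it. The yellow hub is at (333.6,54) and green at (190,38).

Run:
```python
from h import *;import pickle
m=pickle.load(open('w12.pkl','rb'))
print('yel',plane(m,333.6,53.9,.052),'grn',plane(m,190,38.4,.052),'spare tip',plane(m,417,233,.062))
```

```text
yel [0.4453468  0.16136532 0.052     ] grn [0.43312424 0.03597486 0.052     ] spare tip [0.61080629 0.24619914 0.062     ]
```

step_arm(plan=[{"dx":50,"dy":6,"dz":30,"wx":0,"wy":0,"wz":0,"jaw":0.2},{"dx":100,"dy":12,"dz":60,"wx":0,"wy":0,"wz":0,"jaw":0.2},{"dx":116,"dy":12,"dz":100,"wx":0,"wy":0,"wz":0,"jaw":0.2},{"dx":116,"dy":12,"dz":125,"wx":0,"wy":0,"wz":0,"jaw":0.2},{"dx":116,"dy":12,"dz":140,"wx":0,"wy":0,"wz":0,"jaw":0.2},{"dx":116,"dy":12,"dz":170,"wx":0,"wy":0,"wz":0,"jaw":0.2},{"dx":116,"dy":12,"dz":188,"wx":0,"wy":0,"wz":0,"jaw":0.2},{"dx":116,"dy":12,"dz":191,"wx":0,"wy":0,"wz":0,"jaw":0.2},{"dx":116,"dy":12,"dz":191,"wx":0,"wy":0,"wz":0,"jaw":0.2}])

```text
time: 19.62
tool_pos: [0.4431, 0.1605, 0.0299]
tool_rot: [-0.001, 1.0, -0.001, -0.005]
wrist_force: [0.3, -0.6, -1.1]
finger_gap: 0.0682
```

```bash
python3 w.py w13
```

```text
19.675 [0.44359037 0.16066638 0.0305694 ] [ 0.3 -0.2  0.3] 0.0682053833359764 [ 0.26  0.43  1.96  0.    0.76 -1.32]
```

View pics/w13.png

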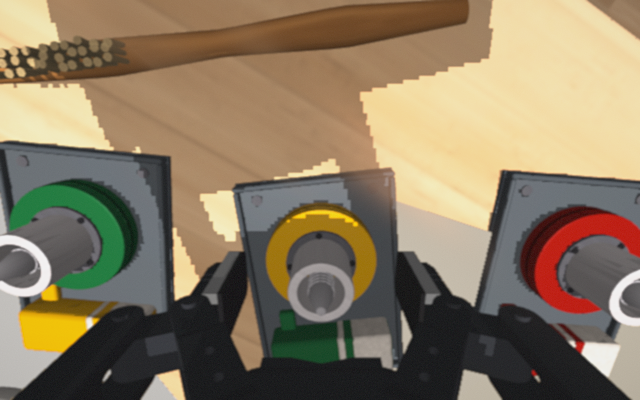

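step_arm(plan=[{"dx":-2,"dy":1,"dz":0,"wx":0,"wy":-0.01,"wz":0,"jaw":0.2},{"dx":-2,"dy":1,"dz":0,"wx":0,"wy":-0.01,"wz":0,"jaw":1},{"dx":-2,"dy":1,"dz":0,"wx":0,"wy":-0.01,"wz":0,"jaw":1},{"dx":-2,"dy":1,"dz":0,"wx":0,"wy":-0.01,"wz":0,"jaw":1},{"dx":-2,"dy":1,"dz":0,"wx":0,"wy":-0.01,"wz":0,"jaw":1},{"dx":-2,"dy":1,"dz":0,"wx":0,"wy":-0.01,"wz":0,"jaw":1},{"dx":-2,"dy":1,"dz":-15,"wx":0,"wy":-0.01,"wz":0,"jaw":1},{"dx":-2,"dy":1,"dz":-45,"wx":0,"wy":-0.01,"wz":0,"jaw":1},{"dx":-2,"dy":1,"dz":-75,"wx":0,"wy":-0.01,"wz":0,"jaw":1},{"dx":-2,"dy":1,"dz":-90,"wx":0,"wy":-0.01,"wz":0,"jaw":1},{"dx":-2,"dy":1,"dz":-90,"wx":0,"wy":-0.01,"wz":0,"jaw":1}])

```text
time: 21.05
tool_pos: [0.4471, 0.1621, 0.1214]
tool_rot: [-0.001, 1.0, -0.001, 0.002]
wrist_force: [-0.4, -0.1, -1.1]
finger_gap: 0.0258
```

step_arm(plan=[{"dx":-45,"dy":23,"dz":0,"wx":0,"wy":0,"wz":0,"jaw":1},{"dx":-90,"dy":47,"dz":0,"wx":0,"wy":0,"wz":0,"jaw":1},{"dx":-135,"dy":70,"dz":0,"wx":0,"wy":0,"wz":0,"jaw":1},{"dx":-165,"dy":86,"dz":0,"wx":0,"wy":0,"wz":0,"jaw":1},{"dx":-165,"dy":86,"dz":5,"wx":0,"wy":0,"wz":0,"jaw":1},{"dx":-165,"dy":86,"dz":20,"wx":0,"wy":0,"wz":0,"jaw":1},{"dx":-165,"dy":86,"dz":20,"wx":0,"wy":0,"wz":0,"jaw":1}])

```text
time: 21.92
tool_pos: [0.6086, 0.2472, 0.099]
tool_rot: [-0.001, 1.0, -0.002, -0.002]
wrist_force: [-0.6, -0.1, -0.9]
finger_gap: 0.0254
```

```bash
python3 w.py w14
```

```text
21.975 [0.60952218 0.24743476 0.10008719] [ 0.1 -0.2 -1.2] 0.02605171282076387 [ 0.32  0.53  1.48 -0.    1.13 -1.25]
```

View pics/w14.png

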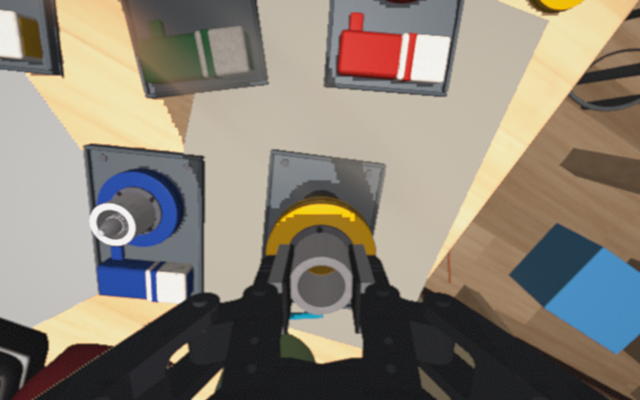

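Yellow is held upright above the spare post. I'll lower it.

step_arm(plan=[{"dx":-2,"dy":0,"dz":15,"wx":0,"wy":0,"wz":0,"jaw":1},{"dx":-2,"dy":0,"dz":30,"wx":0,"wy":0,"wz":0,"jaw":1},{"dx":-2,"dy":0,"dz":45,"wx":0,"wy":0,"wz":0,"jaw":1},{"dx":-2,"dy":0,"dz":60,"wx":0,"wy":0,"wz":0,"jaw":1},{"dx":-2,"dy":0,"dz":68,"wx":0,"wy":0,"wz":0,"jaw":1},{"dx":-2,"dy":0,"dz":69,"wx":0,"wy":0,"wz":0,"jaw":1},{"dx":-2,"dy":0,"dz":69,"wx":0,"wy":0,"wz":0,"jaw":1}])

```text
time: 22.85
tool_pos: [0.6115, 0.2473, 0.0313]
tool_rot: [-0.001, 1.0, -0.002, -0.0]
wrist_force: [-1.3, -0.8, 0.9]
finger_gap: 0.0257
```

step_arm(plan=[{"dx":0,"dy":0,"dz":0,"wx":0,"wy":0,"wz":0,"jaw":0.2},{"dx":0,"dy":0,"dz":0,"wx":0,"wy":0,"wz":0,"jaw":0.2},{"dx":0,"dy":0,"dz":0,"wx":0,"wy":0,"wz":0,"jaw":0.2},{"dx":0,"dy":0,"dz":0,"wx":0,"wy":0,"wz":0,"jaw":0.2},{"dx":0,"dy":0,"dz":-30,"wx":0,"wy":0,"wz":0,"jaw":0.2},{"dx":0,"dy":0,"dz":-80,"wx":0,"wy":0,"wz":0,"jaw":0.2},{"dx":17,"dy":-35,"dz":-120,"wx":0,"wy":0,"wz":0,"jaw":0.2},{"dx":34,"dy":-70,"dz":-155,"wx":0,"wy":0,"wz":0,"jaw":0.2},{"dx":51,"dy":-107,"dz":-190,"wx":0,"wy":0,"wz":0,"jaw":0.2},{"dx":51,"dy":-107,"dz":-190,"wx":0,"wy":0,"wz":0,"jaw":0.2},{"dx":51,"dy":-107,"dz":-190,"wx":0,"wy":0,"wz":0,"jaw":0.2}])

```text
time: 24.22
tool_pos: [0.5609, 0.1409, 0.2216]
tool_rot: [-0.001, 1.0, -0.001, -0.0]
wrist_force: [0.3, -0.5, 0.3]
finger_gap: 0.0682
```

```bash
python3 w.py w15; python3 z.py w15 345 55 195 40 420 230
```

```text
24.275 [0.56066095 0.14116213 0.22082253] [ 0.4 -0.6 -0.4] 0.06850735131692928 [ 0.18  0.32  1.51 -0.    1.31 -1.4 ]
(315, 25)
(165, 10)
(390, 200)
```

View pics/w15.png

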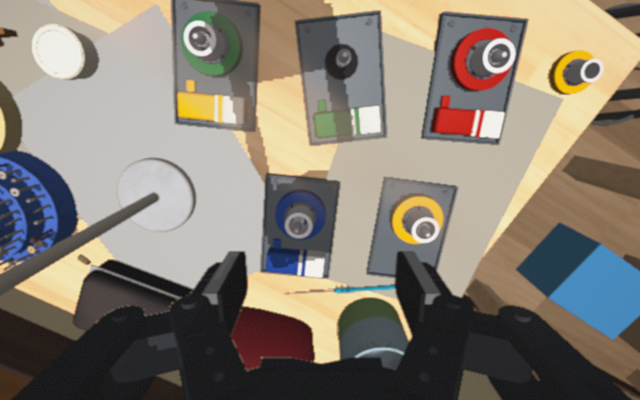

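View pics/w15z.png

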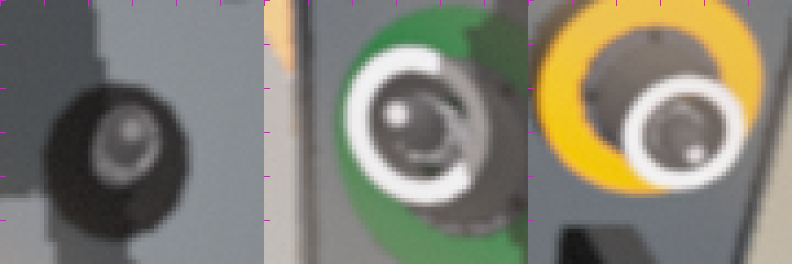

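Yellow is parked on the spare post (424,229). The green tray's post is bare, tip (345,54) and foot (341,61), and the green hub is at (200,38).

Run:
```python
from h import *;import pickle
m=pickle.load(open('w15.pkl','rb'))
print('gtip',plane(m,345,54.1,.062),'gfoot',plane(m,341.4,60.9,.01),'grn',plane(m,199.8,38,.052),'yel',plane(m,425.9,229.8,.052))
```

```text
gtip [0.44712475 0.16169349 0.062     ] gfoot [0.44669509 0.16162793 0.01      ] grn [0.43299969 0.03604291 0.052     ] yel [0.61137427 0.24874157 0.052     ]
```

step_arm(plan=[{"dx":40,"dy":-33,"dz":10,"wx":0,"wy":0,"wz":0,"jaw":0.2},{"dx":80,"dy":-66,"dz":30,"wx":0,"wy":0,"wz":0,"jaw":0.2},{"dx":115,"dy":-100,"dz":60,"wx":0,"wy":0,"wz":0,"jaw":0.2},{"dx":127,"dy":-105,"dz":100,"wx":0,"wy":0,"wz":0,"jaw":0.2},{"dx":127,"dy":-105,"dz":125,"wx":0,"wy":0,"wz":0,"jaw":0.2},{"dx":127,"dy":-105,"dz":140,"wx":0,"wy":0,"wz":0,"jaw":0.2},{"dx":127,"dy":-105,"dz":170,"wx":0,"wy":0,"wz":0,"jaw":0.2},{"dx":127,"dy":-105,"dz":188,"wx":0,"wy":0,"wz":0,"jaw":0.2},{"dx":127,"dy":-105,"dz":191,"wx":0,"wy":0,"wz":0,"jaw":0.2},{"dx":127,"dy":-105,"dz":191,"wx":0,"wy":0,"wz":0,"jaw":0.2}])

```text
time: 25.52
tool_pos: [0.4335, 0.0358, 0.0298]
tool_rot: [-0.002, 1.0, -0.001, -0.002]
wrist_force: [-0.5, -0.4, 0.0]
finger_gap: 0.0679
```

```bash
python3 w.py w16
```

```text
25.575 [0.43391509 0.03570468 0.03025693] [ 0.4 -0.4 -0. ] 0.06816920204199514 [-0.01  0.39  2.04 -0.    0.71 -1.58]
```

View pics/w16.png

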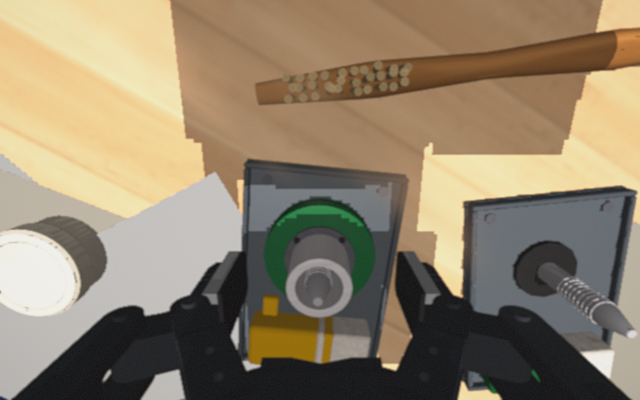

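The green hub (319,287) is centred between the pads. I'll grasp and lift it.

step_arm(plan=[{"dx":0,"dy":0,"dz":0,"wx":0,"wy":0,"wz":0,"jaw":1},{"dx":0,"dy":0,"dz":0,"wx":0,"wy":0,"wz":0,"jaw":1},{"dx":0,"dy":0,"dz":0,"wx":0,"wy":0,"wz":0,"jaw":1},{"dx":0,"dy":0,"dz":0,"wx":0,"wy":0,"wz":0,"jaw":1},{"dx":0,"dy":0,"dz":0,"wx":0,"wy":0,"wz":0,"jaw":1},{"dx":0,"dy":0,"dz":-15,"wx":0,"wy":0,"wz":0,"jaw":1},{"dx":0,"dy":0,"dz":-45,"wx":0,"wy":0,"wz":0,"jaw":1},{"dx":0,"dy":0,"dz":-75,"wx":0,"wy":0,"wz":0,"jaw":1},{"dx":0,"dy":0,"dz":-90,"wx":0,"wy":0,"wz":0,"jaw":1},{"dx":0,"dy":0,"dz":-90,"wx":0,"wy":0,"wz":0,"jaw":1}])

```text
time: 26.82
tool_pos: [0.4348, 0.0359, 0.1212]
tool_rot: [-0.001, 1.0, -0.001, 0.0]
wrist_force: [-0.3, -0.6, -2.3]
finger_gap: 0.0256
```

step_arm(plan=[{"dx":-4,"dy":50,"dz":0,"wx":0,"wy":0,"wz":0,"jaw":1},{"dx":-9,"dy":100,"dz":0,"wx":0,"wy":0,"wz":0,"jaw":1},{"dx":-12,"dy":126,"dz":0,"wx":0,"wy":0,"wz":0,"jaw":1},{"dx":-12,"dy":126,"dz":0,"wx":0,"wy":0,"wz":0,"jaw":1},{"dx":-12,"dy":126,"dz":20,"wx":0,"wy":0,"wz":0,"jaw":1},{"dx":-12,"dy":126,"dz":20,"wx":0,"wy":0,"wz":0,"jaw":1}])

```text
time: 27.58
tool_pos: [0.4441, 0.1605, 0.0991]
tool_rot: [-0.001, 1.0, -0.002, -0.002]
wrist_force: [-0.5, 0.4, -2.4]
finger_gap: 0.0256
```

```bash
python3 w.py w17
```

```text
27.625 [0.44492853 0.16073112 0.09983306] [ 0.3 -0.6 -1.4] 0.025886252199429957 [ 0.26  0.32  1.89 -0.    0.94 -1.31]
```

View pics/w17.png

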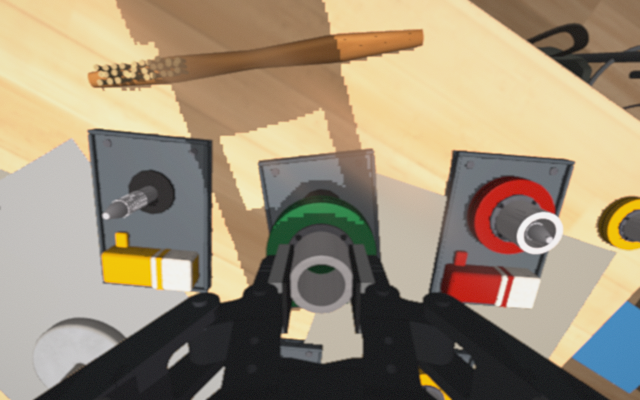

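Green hangs upright over the green tray. The yellow tray's post is also visible here, with its tip at (108,215). I'll lower green.

step_arm(plan=[{"dx":-2,"dy":1,"dz":15,"wx":0,"wy":0,"wz":0,"jaw":1},{"dx":-2,"dy":1,"dz":30,"wx":0,"wy":0,"wz":0,"jaw":1},{"dx":-2,"dy":1,"dz":45,"wx":0,"wy":0,"wz":0,"jaw":1},{"dx":-2,"dy":1,"dz":60,"wx":0,"wy":0,"wz":0,"jaw":1},{"dx":-2,"dy":1,"dz":68,"wx":0,"wy":0,"wz":0,"jaw":1},{"dx":-2,"dy":1,"dz":69,"wx":0,"wy":0,"wz":0,"jaw":1},{"dx":-2,"dy":1,"dz":69,"wx":0,"wy":0,"wz":0,"jaw":1}])

```text
time: 28.5
tool_pos: [0.447, 0.1612, 0.0309]
tool_rot: [-0.001, 1.0, -0.002, -0.001]
wrist_force: [0.5, 0.3, -1.2]
finger_gap: 0.0257
```

step_arm(plan=[{"dx":0,"dy":0,"dz":2,"wx":0,"wy":0,"wz":0,"jaw":1},{"dx":0,"dy":0,"dz":2,"wx":0,"wy":0,"wz":0,"jaw":1},{"dx":0,"dy":0,"dz":1,"wx":0,"wy":0,"wz":0,"jaw":0.2},{"dx":0,"dy":0,"dz":1,"wx":0,"wy":0,"wz":0,"jaw":0.2},{"dx":0,"dy":0,"dz":1,"wx":0,"wy":0,"wz":0,"jaw":0.2},{"dx":0,"dy":0,"dz":1,"wx":0,"wy":0,"wz":0,"jaw":0.2},{"dx":0,"dy":0,"dz":-30,"wx":0,"wy":0,"wz":0,"jaw":0.2},{"dx":0,"dy":0,"dz":-80,"wx":0,"wy":0,"wz":0,"jaw":0.2},{"dx":-50,"dy":0,"dz":-110,"wx":0,"wy":0,"wz":0,"jaw":0.2},{"dx":-100,"dy":-10,"dz":-150,"wx":0,"wy":0,"wz":0,"jaw":0.2},{"dx":-114,"dy":-20,"dz":-190,"wx":0,"wy":0,"wz":0,"jaw":0.2},{"dx":-114,"dy":-20,"dz":-190,"wx":0,"wy":0,"wz":0,"jaw":0.2}])

```text
time: 30.0
tool_pos: [0.5655, 0.1419, 0.2241]
tool_rot: [-0.0, 1.0, -0.001, 0.003]
wrist_force: [-1.1, 0.7, -0.7]
finger_gap: 0.0684
```

```bash
python3 w.py w18; python3 z.py w18 345 55 200 45 425 230
```

```text
30.05 [0.56273347 0.14201013 0.22174268] [-1.4 -0.3 -0.8] 0.06830596794322101 [ 0.18  0.32  1.51 -0.    1.31 -1.39]
(315, 25)
(170, 15)
(395, 200)
```

View pics/w18.png

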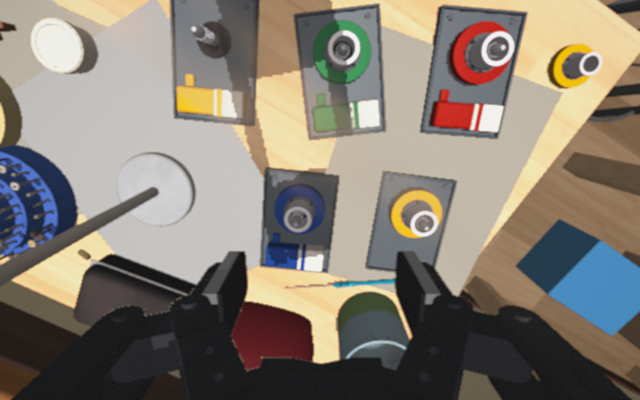

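View pics/w18z.png

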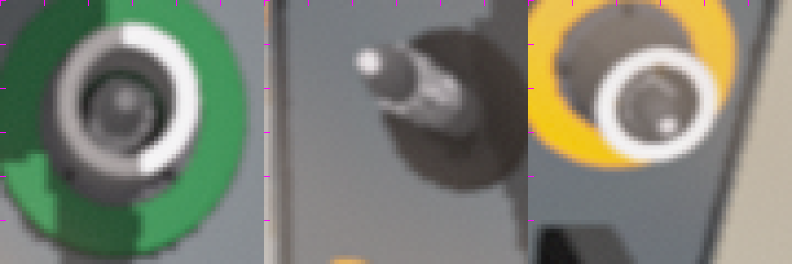

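Green is seated on the green tray (343,50). The yellow tray's post tip is at (193.6,29) and its foot at (214,39.5). The arm was still settling for this picture, so I'll cross-check the post against w17.

Run:
```python
from h import *;import pickle
m=pickle.load(open('w18.pkl','rb'));n=pickle.load(open('w17.pkl','rb'))
print('tip',plane(m,193.6,29.3,.062),'foot',plane(m,214.1,39.5,.01),'yel',plane(m,424.1,223.6,.052))
print('w17 tip',plane(n,108,215,.062),'foot',plane(n,152,192,.01)); print(tri(ray(m,193.6,29.3),ray(n,108,215)))
```

```text
tip [0.43328333 0.03547348 0.062     ] foot [0.43275504 0.03640176 0.01      ] yel [0.61149267 0.24814015 0.052     ]
w17 tip [0.43259048 0.03665991 0.062     ] foot [0.43262427 0.03643721 0.01      ]
(array([0.43311182, 0.03509921, 0.06018394]), np.float64(0.0005833568007161322))
```

step_arm(plan=[{"dx":-20,"dy":40,"dz":10,"wx":0,"wy":0,"wz":0,"jaw":0.2},{"dx":-40,"dy":85,"dz":40,"wx":0,"wy":0,"wz":0,"jaw":0.2},{"dx":-50,"dy":106,"dz":80,"wx":0,"wy":0,"wz":0,"jaw":0.2},{"dx":-50,"dy":106,"dz":115,"wx":0,"wy":0,"wz":0,"jaw":0.2},{"dx":-50,"dy":106,"dz":135,"wx":0,"wy":0,"wz":0,"jaw":0.2},{"dx":-50,"dy":106,"dz":165,"wx":0,"wy":0,"wz":0,"jaw":0.2},{"dx":-50,"dy":106,"dz":187,"wx":0,"wy":0,"wz":0,"jaw":0.2},{"dx":-50,"dy":106,"dz":191,"wx":0,"wy":0,"wz":0,"jaw":0.2},{"dx":-50,"dy":106,"dz":191,"wx":0,"wy":0,"wz":0,"jaw":0.2}])

```text
time: 31.18
tool_pos: [0.6115, 0.2473, 0.0296]
tool_rot: [-0.001, 1.0, -0.002, -0.001]
wrist_force: [-0.7, -0.2, 0.7]
finger_gap: 0.0683
```

```bash
python3 w.py w19
```

```text
31.225 [0.61243816 0.24756622 0.03052351] [-0.4 -0.4  0.5] 0.06819528895211113 [ 0.32  0.61  1.54 -0.    0.99 -1.25]
```

View pics/w19.png

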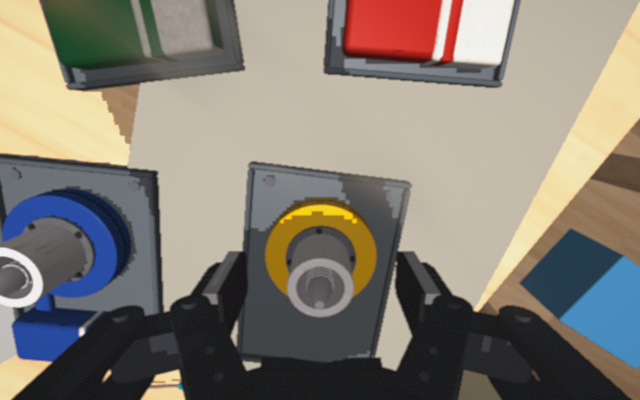

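The yellow hub (320,287) is centred. I'll grasp and lift it.

step_arm(plan=[{"dx":0,"dy":0,"dz":0,"wx":0,"wy":0,"wz":0,"jaw":1},{"dx":0,"dy":0,"dz":0,"wx":0,"wy":0,"wz":0,"jaw":1},{"dx":0,"dy":0,"dz":0,"wx":0,"wy":0,"wz":0,"jaw":1},{"dx":0,"dy":0,"dz":0,"wx":0,"wy":0,"wz":0,"jaw":1},{"dx":0,"dy":0,"dz":0,"wx":0,"wy":0,"wz":0,"jaw":1},{"dx":0,"dy":0,"dz":-15,"wx":0,"wy":0,"wz":0,"jaw":1},{"dx":0,"dy":0,"dz":-45,"wx":0,"wy":0,"wz":0,"jaw":1},{"dx":0,"dy":0,"dz":-75,"wx":0,"wy":0,"wz":0,"jaw":1},{"dx":0,"dy":0,"dz":-90,"wx":0,"wy":0,"wz":0,"jaw":1},{"dx":0,"dy":0,"dz":-90,"wx":0,"wy":0,"wz":0,"jaw":1}])

```text
time: 32.48
tool_pos: [0.6132, 0.2481, 0.1219]
tool_rot: [-0.001, 1.0, -0.001, 0.001]
wrist_force: [-0.2, -0.0, -2.0]
finger_gap: 0.0255
```

step_arm(plan=[{"dx":28,"dy":-33,"dz":0,"wx":0,"wy":0,"wz":0,"jaw":1},{"dx":58,"dy":-68,"dz":0,"wx":0,"wy":0,"wz":0,"jaw":1},{"dx":88,"dy":-103,"dz":0,"wx":0,"wy":0,"wz":0,"jaw":1},{"dx":118,"dy":-139,"dz":0,"wx":0,"wy":0,"wz":0,"jaw":1},{"dx":148,"dy":-174,"dz":0,"wx":0,"wy":0,"wz":0,"jaw":1},{"dx":170,"dy":-200,"dz":0,"wx":0,"wy":0,"wz":0,"jaw":1},{"dx":180,"dy":-212,"dz":0,"wx":0,"wy":0,"wz":0,"jaw":1},{"dx":180,"dy":-212,"dz":5,"wx":0,"wy":0,"wz":0,"jaw":1},{"dx":180,"dy":-212,"dz":20,"wx":0,"wy":0,"wz":0,"jaw":1},{"dx":180,"dy":-212,"dz":20,"wx":0,"wy":0,"wz":0,"jaw":1}])

```text
time: 33.72
tool_pos: [0.4338, 0.0366, 0.1009]
tool_rot: [-0.001, 1.0, -0.001, 0.001]
wrist_force: [0.4, -0.1, -0.8]
finger_gap: 0.0255
```

```bash
python3 w.py w20
```

```text
33.775 [0.43406645 0.03656322 0.1013047 ] [ 0.5 -0.6 -1.6] 0.02590200471999846 [-0.01  0.27  1.97 -0.    0.9  -1.58]
```

View pics/w20.png

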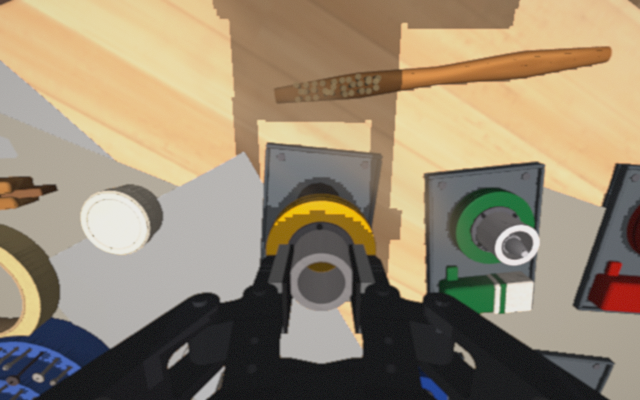

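Yellow is aligned over its own post and the jar (118,219) is untouched. I'll lower it to TCP z of about 0.0305.

step_arm(plan=[{"dx":0,"dy":0,"dz":15,"wx":0,"wy":0,"wz":0,"jaw":1},{"dx":0,"dy":0,"dz":30,"wx":0,"wy":0,"wz":0,"jaw":1},{"dx":0,"dy":0,"dz":45,"wx":0,"wy":0,"wz":0,"jaw":1},{"dx":0,"dy":0,"dz":60,"wx":0,"wy":0,"wz":0,"jaw":1},{"dx":0,"dy":0,"dz":69,"wx":0,"wy":0,"wz":0,"jaw":1},{"dx":0,"dy":0,"dz":71,"wx":0,"wy":0,"wz":0,"jaw":1},{"dx":0,"dy":0,"dz":71,"wx":0,"wy":0,"wz":0,"jaw":1}])

```text
time: 34.65
tool_pos: [0.4351, 0.0366, 0.0314]
tool_rot: [-0.001, 1.0, -0.001, 0.002]
wrist_force: [-1.8, -0.0, 8.4]
finger_gap: 0.0255
```

Seated (8 N). I'll release, rise and back off to inspect.

step_arm(plan=[{"dx":0,"dy":0,"dz":0,"wx":0,"wy":0,"wz":0,"jaw":0.2},{"dx":0,"dy":0,"dz":0,"wx":0,"wy":0,"wz":0,"jaw":0.2},{"dx":0,"dy":0,"dz":0,"wx":0,"wy":0,"wz":0,"jaw":0.2},{"dx":0,"dy":0,"dz":0,"wx":0,"wy":0,"wz":0,"jaw":0.2},{"dx":0,"dy":0,"dz":-30,"wx":0,"wy":0,"wz":0,"jaw":0.2},{"dx":0,"dy":0,"dz":-80,"wx":0,"wy":0,"wz":0,"jaw":0.2},{"dx":-40,"dy":35,"dz":-110,"wx":0,"wy":0,"wz":0,"jaw":0.2},{"dx":-80,"dy":70,"dz":-140,"wx":0,"wy":0,"wz":0,"jaw":0.2},{"dx":-125,"dy":105,"dz":-170,"wx":0,"wy":0,"wz":0,"jaw":0.2},{"dx":-125,"dy":105,"dz":-190,"wx":0,"wy":0,"wz":0,"jaw":0.2},{"dx":-125,"dy":105,"dz":-190,"wx":0,"wy":0,"wz":0,"jaw":0.2},{"dx":-125,"dy":105,"dz":-190,"wx":0,"wy":0,"wz":0,"jaw":0.2}])

```text
time: 36.15
tool_pos: [0.5577, 0.1419, 0.2203]
tool_rot: [-0.001, 1.0, -0.001, 0.0]
wrist_force: [-0.1, 0.4, 0.2]
finger_gap: 0.0682
```

```bash
python3 w.py w21
python3 - <<'E'
from h import *; from bench import env
S=env.snapshot('side');cv2.imwrite('pics/s21.png',cv2.resize(S[160:270,250:460],None,fx=3.8,fy=3.8,interpolation=3))
E
```

```text
36.2 [0.55751902 0.14168917 0.22009193] [-0.4 -0.4 -0. ] 0.0684236955424448 [ 0.18  0.32  1.52 -0.    1.3  -1.39]
```

View pics/w21.png

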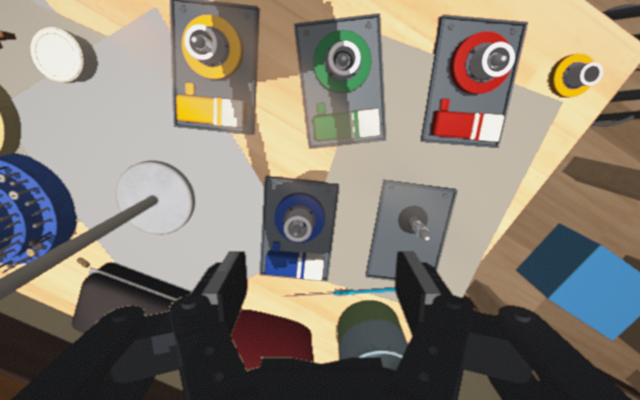

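View pics/s21.png

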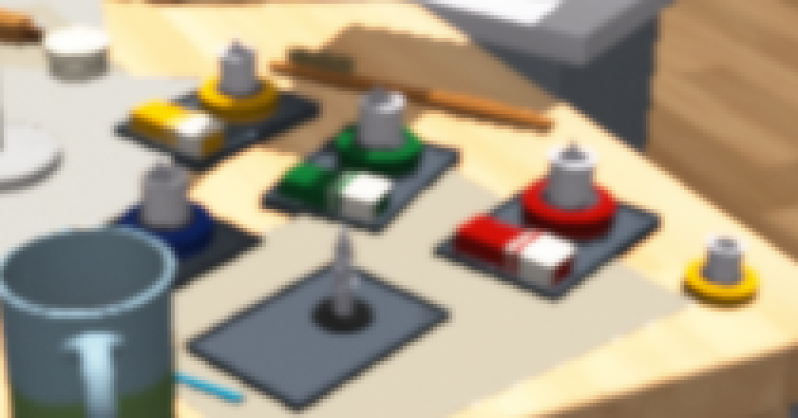

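Both views show yellow, green, red and blue level and fully down on their own trays, with the post tips out of the hubs. The spare post is empty, and the jar and the decoy are where they were. I'll hand the job in.

```bash
python3 -c "
from bench import env
print(env.finish_job())"
```

```text
the job is handed in; nothing more can be done
None
```

All four wheels are now fully down on the posts of their own colours, and the job is handed in at about 36 s of the 136 s allowed. I made two swaps through the spare tray: blue with red, then yellow with green.

- **Final checks:** the last wrist and side views show every wheel level, with its post tip standing out of the hub. The spare post is empty, and the jar and the small yellow look-alike are where they started. The gripper was open and clear of everything.
- **Forces:** the highest reading I saw at the wrist was about 8 N, when yellow was seated.
- **Failed or disagreeing along the way:**
  - The first move call was refused because some fields were missing.
  - One early estimate of the spare post's tip came out at 101 mm high. I discarded it in favour of the wrist and side views.
  - Green still read as hanging when first lowered, so I took it down a little further before letting go.

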